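# Close the pastel tray and lock its keeper bar

## Task

The pastel tray is loaded: put its loose wooden lid on, properly seated, and let go of it. Then pull up the lock plunger on the slide beside it, slide the section to the next hole towards the tray so that its keeper bar reaches over the lid, and let the pin drop fully into that hole. Finish with the fingers still gripping the plunger knob, holding the pin fully down in the hole, and leave the jar, the mug and the eraser alone.

Things in the scene. Friction and masses are not known exactly. Their poses are not given: they have to be found in the camera images.
- case: The pastel case, fixed to the table at a new place and yaw each time: a dark wooden base board 150 mm (x) by 310 mm (y), 10 mm thick, origin at the centre of its underside. An open wooden tray of pastels stands on its +y half, a square aluminium tube with a sliding section and lock plunger lies on its -y half. Apart from the plunger's knob nothing on it is higher than 59 mm.
- tray_rim (a point): Centre of the tray's mouth at the height of its rim (case frame: x 0, y +72, z 44 mm), axes as the case. The tray measures 120 mm (x) by 150 mm (y) outside with 6 mm walls, so its opening is 108 by 138 mm; the pastel sticks lie well below the lid's place.
- lid: Loose wooden lid, about 160 g, right side up on the table, origin at the centre of its underside. From below: locating panel 102 (x) by 132 (y) by 5 mm that fits the tray's opening; plate 120 by 150 mm (z 5 to 11) that rests on the rim; grip rib 16 wide (x), 50 long (y), z 11 to 37 mm. Seated, its origin is 5 mm below tray_rim, its y along the case's y; either way round.
- section (a joint): Place of the sliding section on the tube, m: 0 at the start, pin in its first hole; grows towards the tray (case +y). The next hole is at 0.030; holes at 0.060 and -0.030 are wrong. Travel -0.034 to 0.064, friction about 2 N; it is locked while the pin is in a hole. A steel sleeve 40 mm long (y), 38 mm wide, its top 46 mm above the case's origin, moved by pulling the raised plunger along.
- bar_tip (a point): End of the section's flat steel keeper bar, middle of its underside, moving with the section. The bar is 18 mm wide, 5 mm thick, 54 to 59 mm above the case's origin, runs along y, 26 mm to the case's +x side of the tube's centre line, and ends 81 mm ahead of the pin. At the start it stops 6 mm short of the tray; at the next hole it covers the lid's edge by 24 mm, 4 mm above it.
- plunger (a joint): Height of the lock plunger, m: 0 with the pin fully down in a hole (tip 10 mm below the tube's top), 0.010 when the tip just clears the hole, 0.016 at the upper stop. A spring pulls it down with 4 N at 0, about 8.5 N at the top. Let down between holes the pin (10 mm thick, round tip) rests on the tube at about 0.010 and drops in when it comes over a hole.
- knob_grip (a point): Grip point on the axis of the plunger's knob, moving with it. The knob is an upright black cylinder, 24 mm in diameter, 34 mm high, from 18 mm below this point to 16 mm above it. With the pin down this point is 88 mm above the case's origin and the knob's lower end is 11 mm above the keeper bar's top, with free room round it; it starts at case x 0, y -90 mm.
- next_hole (a point): Mouth of the next hole in the tube's top face (case frame: x 0, y -60, z 40 mm): the pin's axis must end here. Fixed to the case. The tube is 26 mm wide and runs along the case's y at x = 0; its four square holes, 12 mm along y, are at y -120, -90 (start), -60 and -30 mm.
- jar: Bystander: a closed glass jar, 60 mm in diameter, 75 mm high, origin under its centre.
- mug: Bystander: a white open ceramic cup without handle, 76 mm in diameter at the rim, 85 mm high, origin under its centre.
- eraser: Bystander: a white eraser block, 50 by 30 by 16 mm, origin under its centre.
Mind the look-alikes: they are no part of the job. Several things have the shape of the lid; the one meant has the colours described above.

How it is judged:
By the outcome, as a careful person would: the job done as asked, in the order asked, and still so for the second after the job is handed in, while the arm keeps its last pose, push and grip.
It also fails if it takes over 56 s, if anything falls off the work surface, if the arm or the gripper's body presses on something with over 40 N, if the wrist force passes 120 N, or if a joint passes its speed limit or range.

## Robot

A 7-joint arm with a two-finger parallel gripper is mounted at the origin on the work surface. World frame = base frame: x ahead of the robot, y to its left, z up, the work surface at z = 0. Lengths are in m, angles in rad, forces in N, time in s.
With the tool pointing down it reaches from about 0.4 to 0.85 m from the base axis. Payload 4.5 kg.
Tool frame: the origin (TCP) lies midway between the tips of the shut fingers; the grasp point (between the pads) lies r.grip_point_offset behind it (r.grip_point_offset is the distance from the TCP to the grasp point, in m); z points along the fingers, y is the line along which they close (so a half turn about z gives the same grasp; the last joint's range is limited). The gripper opens to 88 mm and grips with 3 to 60 N. Pads are 18 mm wide; open, the fingers measure 123 mm over their backs; the gripper's body (75 mm by 187 mm) begins 45 mm behind the grasp point.
Start: joints at [-1.215, 0.689, -0.195, 1.565, 0.157, 0.902, -0.215], TCP at [0.198, 0.593, 0.239] pointing down, gripper open.
Joint ranges: [-3.01, 3.01], [-0.46, 2.08], [-1.47, 1.51], [0.13, 2.56], [-1, 4.14], [0.04, 2.09], [-2.66, 2.66]. Speed limits (rad/s): [2.57, 2.57, 3.14, 3.14, 3.14, 3.14, 3.14].

## Interface

Orientations are given as a unit quaternion [x, y, z, w].
In Python, from plant import r gives the robot as it stands.
- The arm moves only by the shell command python3 -m jog 'ROWS' [FORCE]. ROWS is JSON, a list of rows, each an object of numbers: "wx", "wy", "wz": the turn, a rotation vector about the world's x, y, z as a fraction of full scale; "dx", "dy", "dz": the shift along the world's x, y, z as a fraction of full scale; "hand": the closure, from 0 (fully open) to 1 (shut). In form: [{"wx": .., "wy": .., "wz": .., "dx": .., "dy": .., "dz": .., "hand": ..}, ...]. A call has 1 to 5 rows; each row shifts and turns the commanded pose from where the row before left it; what a row does not reach is not made up. Full scale, the value 1, is 0.25 m for a shift and 2 rad for a turn. A row lasts 1/12 s, in which the tool goes at most 41.7 mm and 7.16 degrees, less where a joint would pass 70% of its speed; a pose out of reach is approached as far as the arm can. A call with a number of a shift or a turn outside -1 to 1 is refused whole. A call with a gripper value outside its range is refused whole. The fingers move at their own pace and stop on an object; FORCE is the grip in N (left out, the last holds). Time passes only in rows, so rows that do not move let the fingers close. It gives the time, the measured TCP pose, the force, the opening and the grip force at its end, in the units of the state.
- r.get_state(): the state, without advancing time (a new reading comes with each control period).
- r.snapshot(name): name is "scene" or "top"; returns the picture (480x640x3 uint8, red, green, blue); there is no depth.
- r.camera_info(name): a dict with "mtx" (3x3 intrinsics, pixels), "k1" (the pictures are not rectified: a ray, as slopes to the right and down, at radius r is drawn at 1 + k1 r^2 times it, then the intrinsics apply), "R" (3x3) and "t" (3): a world point X has camera coordinates R X + t. Camera axes: x right, y down, z forward; pixel columns grow to the right and rows downward; lengths in m; the calibration is good to about 2 mm. A picture is of the moment at which its call begins. camera_info takes no time and is no camera call.
- r.finish_job(): hands the job in; it is judged then, once.
Trained networks look in the newest picture that a camera, given by its name, has taken for a name from the list of things; names that differ only in an ending like _2 or _b are one class to them, and where a whole thing is asked for, a point or a joint stands for the part that bears it (a point fixed in the world has none). Each returns a list of dicts, best first, with "p" (0 to 1); they miss things now and then, are a little off and sometimes report something else, mostly with a low value. They report only what shows in the picture. A call takes as long as a camera call. They do not tell look-alikes from the thing itself.
- r.search_frame(camera, query): "bbox" ([left, top, right, bottom] in pixels, round what is visible of it).
- r.masks_of(camera, query): "region" (480x640 bool, what is visible of it) and "bbox" ([left, top, right, bottom] in pixels, round what is visible of it).
The state is a dict: "clock": time; "q": joint angles; "qd": joint speeds; "joint_torque": joint torques, N m; "tool_pos": TCP position; "eef_rot": TCP orientation; "contact_force": force on the tool from outside, world axes, zero at the start; "moment": the same for the moment, N m; "opening": opening from 0.0 (shut) to 1.0 (fully open); "finger_force": force on a finger pad.
Only numpy, scipy, OpenCV 4.12 (cv2) and the standard library are available. Lean on these libraries where they do the work, as an engineer would, in place of code of your own. Each camera call takes 0.05 s, during which the arm holds its last target. There are 200 camera calls.

## Working session

There is one attempt and no reset: what is moved stays moved. The work goes in short steps, Python scripts to look and compute and a shell command to move; the robot and the scene stay as the last step left them, time stands still between calls to the robot, and variables do not carry over. Pictures are saved under pics/ and viewed, at most 10 in all, crops included, and the job is handed in when it is done.

```bash
mkdir -p pics; ls
python3 - <<'E'
from plant import r
import cv2,numpy as np
for n in("scene","top"):
    im=r.snapshot(n);cv2.imwrite(f"pics/{n}0.png",im[:,:,::-1])
    c=r.camera_info(n);print(n,c)
    for q in("case","lid","section","knob_grip","jar","mug","eraser"):
        print(q,[(round(d["p"],2),np.round(d["bbox"]).astype(int).tolist()) for d in r.search_frame(n,q)])
print(r.get_state(),r.grip_point_offset)
E
```

```text
pics
scene {'mtx': array([[590.32695453,   0.        , 330.26782264],
       [  0.        , 590.32695453, 243.38931794],
       [  0.        ,   0.        ,   1.        ]]), 'k1': -0.057263577215509995, 'R': array([[ 0.54006741,  0.84151423,  0.01345318],
       [ 0.6044386 , -0.37669467, -0.70196517],
       [-0.58564594,  0.38724013, -0.7120842 ]]), 't': array([-0.36109593, -0.24319955,  1.93552648])}
case [(0.97, [219, 247, 351, 337])]
lid [(0.98, [358, 285, 426, 339]), (0.95, [438, 181, 492, 219]), (0.82, [305, 177, 358, 208]), (0.8, [357, 202, 420, 244]), (0.65, [246, 276, 259, 295])]
section [(0.67, [247, 277, 286, 310])]
knob_grip []
jar [(0.88, [408, 239, 429, 269]), (0.36, [243, 276, 255, 295])]
mug [(0.74, [122, 256, 159, 295])]
eraser [(0.67, [169, 340, 194, 366])]
top {'mtx': array([[622.80705257,   0.        , 327.54706176],
       [  0.        , 622.80705257, 234.78923032],
       [  0.        ,   0.        ,   1.        ]]), 'k1': -0.0621076676116242, 'R': array([[ 0.01639518, -0.99973828, -0.01595506],
       [-0.99605327, -0.01493845, -0.0874913 ],
       [ 0.0872300
[... 446 characters left out ...]
, 'q': array([-1.21520496,  0.68908452, -0.19457113,  1.56527131,  0.15732169,
        0.90250184, -0.21510133]), 'qd': array([ 0.00100384, -0.00126652, -0.00045151,  0.00053059,  0.00082008,
        0.00048711,  0.0014539 ]), 'joint_torque': array([-3.28853630e-04, -5.27438986e+01, -1.26705129e+00, -1.53743452e+01,
       -5.19248284e-02, -7.55043748e-04,  2.46073677e-05]), 'tool_pos': array([0.19767486, 0.59295932, 0.23875933]), 'eef_rot': array([1.60198106e-01, 9.87084881e-01, 5.78429024e-05, 2.00118054e-05]), 'contact_force': array([-0.15064573, -1.23639794, -0.09731511]), 'moment': array([-0.0033564 , -0.01558784, -0.06809635]), 'finger_force': 0.0, 'opening': 1.0022137176389514} 0.0187
```

View pics/top0.png

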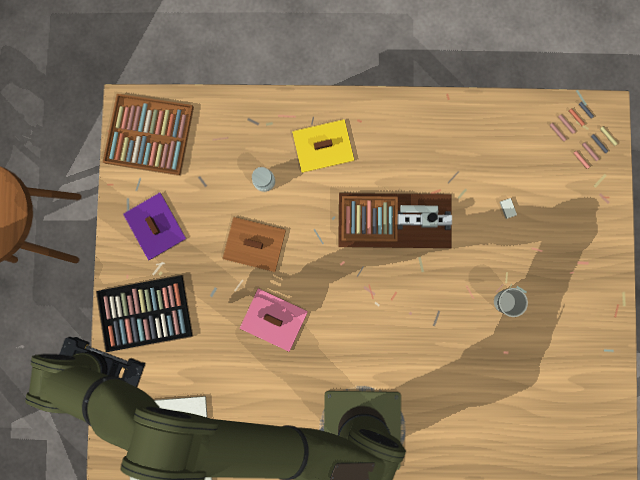

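View pics/scene0.png

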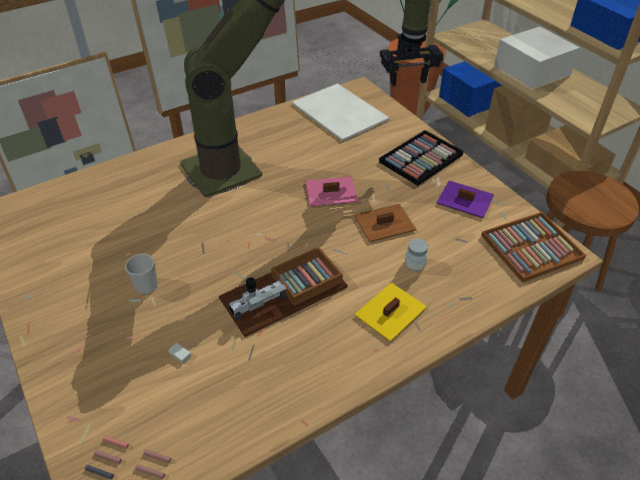

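Lid-shaped things (top view): yellow (324,145), purple (155,225), pink (274,320), brown wood (254,243). Only the brown one matches "wooden lid". The case is at (395,220), with the tray on its left side (world +y). Next I'll fit the poses and confirm the lid with a crop.

```bash
cat > h.py <<'E'
from plant import r
import cv2,numpy as np
from scipy.optimize import minimize
from scipy.spatial.transform import Rotation as Ro
C={n:r.camera_info(n) for n in("scene","top")}
def proj(n,X):
    c=C[n];P=np.atleast_2d(X)@c["R"].T+c["t"];s=P[:,:2]/P[:,2:]
    s=s*(1+c["k1"]*(s**2).sum(1,keepdims=True));return s@c["mtx"][:2,:2].T+c["mtx"][:2,2]
def ray(n,uv,z):
    c=C[n];d=(np.asarray(uv,float)-c["mtx"][:2,2])/c["mtx"][0,0];s=d.copy()
    for _ in range(20): s=d/(1+c["k1"]*(s@s))
    v=c["R"].T@np.r_[s,1];o=-c["R"].T@c["t"];return o+v*(z-o[2])/v[2]
def tri(a,b):
    A=[];o=[]
    for n,uv in(("scene",a),("top",b)):
        p,q=ray(n,uv,0),ray(n,uv,.1);d=(q-p)/np.linalg.norm(q-p);M=np.eye(3)-np.outer(d,d);A.append(M);o.append(M@p)
    return np.linalg.solve(sum(A),sum(o))
def box(x0,x1,y0,y1,z0,z1): return np.array([[x,y,z] for x in(x0,x1) for y in(y0,y1) for z in(z0,z1)])/1000
LID=[box(-60,60,-75,75,5,11),box(-51,51,-66,66,0,5),box(-8,8,-25,25,11,37)]
CASE=[box(-75,75,-155,155,0,10),box(-60,60,-3,147,10,44)]
def place(B,p,z=0): 
    c,s=np.cos(p[2]),np.sin(p[2]);return B@np.array([[c,-s,0],[s,c,0],[0,0,1]]).T+[p[0],p[1],z]
def sil(n,model,p,z=0,k=4):
    m=np.zeros((480*k,640*k),np.uint8)
    for B in model:
        cv2.fillConvexPoly(m,cv2.convexHull(((proj(n,place(B,p,z))+.5)*k*16).round().astype(np.int32)),1,shift=4)
    return m
def fit(model,masks,p0,z=0):
    big={n:cv2.resize(m.astype(np.float32),None,fx=4,fy=4,interpolation=cv2.INTER_LINEAR)>.5 for n,m in masks.items()}
    def f(p):
        e=0
        for n,m in big.items():
            s=sil(n,model,p,z)>0;e+=1-(s&m).sum()/(s|m).sum()
        return e
    b=None
    for d in(0,.1,-.1):
        S=np.array([p0]*4)+np.array([[0,0,d]]*4);S[1,0]+=.015;S[2,1]+=.015;S[3,2]+=.1
        o=minimize(f,S[0],method="Nelder-Mead",options=dict(initial_simplex=S,xatol=1e-4,fatol=1e-5))
        if b is None or o.fun<b.fun:b=o
    return b.x,b.fun
def best(n,q,uv):
    r_=[d for d in r.masks_of(n,q)]
    r_=[d for d in r_ if abs((d["bbox"][0]+d["bbox"][2])/2-uv[0])+abs((d["bbox"][1]+d["bbox"][3])/2-uv[1])<30]
    return r_[0]["region"] if r_ else None
E
python3 - <<'E'
from h import *
ims={n:r.snapshot(n)[:,:,::-1] for n in C}
for q,mod,u,p0 in(("lid",LID,{"scene":(385,222),"top":(256,244)},(*ray("top",(256,244),.01)[:2],0)),("case",CASE,{"scene":(285,292),"top":(395,220)},(*ray("top",(395,220),.01)[:2],0))):
    m={n:best(n,q,u[n]) for n in C};m={n:v for n,v in m.items() if v is not None}
    print(q,list(m),p0)
    for sub in [m]+[{k:v} for k,v in m.items()]:
        p,e=fit(mod,sub,p0);print(list(sub),np.round(p,4),round(e,3))
        if sub is m:
            for n in C:
                for B in mod: ims[n]=cv2.polylines(ims[n].copy(),[cv2.convexHull(proj(n,place(B,p)).round().astype(np.int32))],True,(0,255,0),1)
t=cv2.resize(ims["top"][180:290,210:470],(800,338),interpolation=cv2.INTER_CUBIC)
s=cv2.resize(ims["scene"][190:342,210:430],(380,262),interpolation=cv2.INTER_CUBIC)
raw=r.snapshot("scene")[:,:,::-1][190:342,210:430];raw=cv2.resize(raw,(380,262),interpolation=cv2.INTER_CUBIC)
o=np.zeros((600,800,3),np.uint8);o[:338]=t;o[338:,:380]=s;o[338:,400:780]=raw
cv2.imwrite("pics/fit.png",o)
for q,a,b,h in(("jar",(418,254),(263,179),.04),("mug",(141,275),(512,301),.04),("eraser",(180,353),(509,208),.01)):print(q,tri(a,b).round(3))
E
```

```text
lid ['scene', 'top'] (np.float64(0.4947114898881513), np.float64(0.29804414801240686), 0)
['scene', 'top'] [ 0.4954  0.305  -0.2302] 0.063
['scene'] [ 0.4949  0.305  -0.2291] 0.029
['top'] [ 0.4958  0.3046 -0.2268] 0.032
case ['scene', 'top'] (np.float64(0.5664690692998295), np.float64(-0.08196935179120884), 0)
['scene', 'top'] [ 0.5672 -0.0814 -0.0029] 0.053
['scene'] [ 0.566  -0.0821  0.0055] 0.023
['top'] [ 0.5683 -0.0812 -0.0025] 0.019
jar [0.672 0.282 0.039]
mug [ 0.351 -0.391  0.047]
eraser [ 0.605 -0.394  0.008]
```

View pics/fit.png

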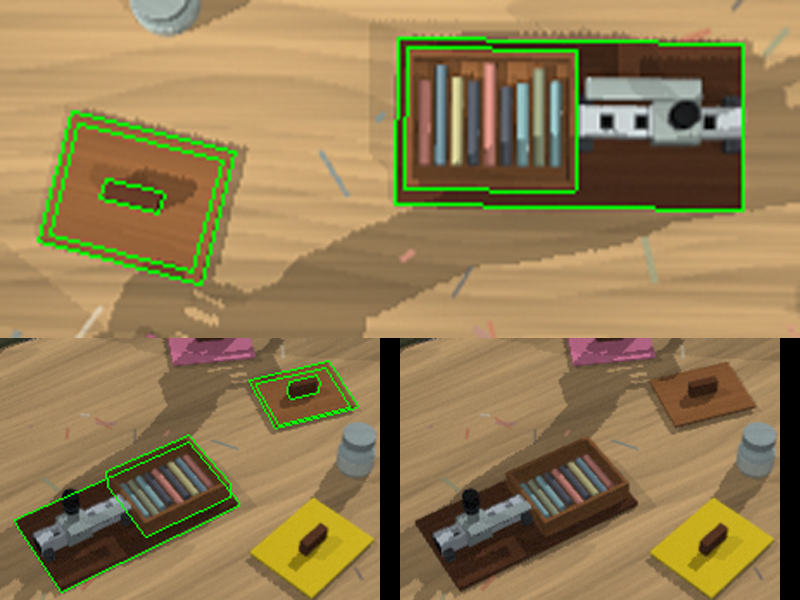

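The crop confirms the brown wooden lid (top crop (140,195)) at (0.495, 0.305), yaw -0.23. The case is at (0.567, -0.081), yaw about 0, and both fit the given sizes. Moving to above the lid.

```bash
python3 -m jog '[{"wz":-0.05,"dx":0.08,"dy":-0.077,"dz":-0.02,"hand":0},{"wz":-0.05,"dx":0.08,"dy":-0.077,"dz":-0.02,"hand":0},{"wz":-0.05,"dx":0.08,"dy":-0.077,"dz":-0.02,"hand":0},{"wz":-0.05,"dx":0.08,"dy":-0.077,"dz":-0.02,"hand":0},{"wz":-0.05,"dx":0.08,"dy":-0.077,"dz":-0.02,"hand":0}]' 20
```

```text
invalid input
```

```bash
python3 -m jog '[{"wz":-0.05,"dx":0.08,"dy":-0.077,"dz":-0.02,"hand":0},{"wz":-0.05,"dx":0.08,"dy":-0.077,"dz":-0.02,"hand":0},{"wz":-0.05,"dx":0.08,"dy":-0.077,"dz":-0.02,"hand":0},{"wz":-0.05,"dx":0.08,"dy":-0.077,"dz":-0.02,"hand":0},{"wz":-0.05,"dx":0.08,"dy":-0.077,"dz":-0.02,"hand":0}]'
```

```text
invalid input
```

```bash
python3 -m jog '[{"wx":0,"wy":0,"wz":-0.05,"dx":0.08,"dy":-0.077,"dz":-0.02,"hand":0},{"wx":0,"wy":0,"wz":-0.05,"dx":0.08,"dy":-0.077,"dz":-0.02,"hand":0},{"wx":0,"wy":0,"wz":-0.05,"dx":0.08,"dy":-0.077,"dz":-0.02,"hand":0},{"wx":0,"wy":0,"wz":-0.05,"dx":0.08,"dy":-0.077,"dz":-0.02,"hand":0},{"wx":0,"wy":0,"wz":-0.05,"dx":0.08,"dy":-0.077,"dz":-0.02,"hand":0}]' 20
```

```text
clock: 1.57
tool_pos: [0.2985, 0.4958, 0.2137]
eef_rot: [0.402, 0.916, 0.0, 0.0]
contact_force: [0.1, -0.7, -0.3]
opening: 0.999
finger_force: 0.0
```

```bash
python3 -m jog '[{"wx":0,"wy":0,"wz":-0.0487,"dx":0.079,"dy":-0.076,"dz":-0.04,"hand":0},{"wx":0,"wy":0,"wz":-0.0487,"dx":0.079,"dy":-0.076,"dz":-0.04,"hand":0},{"wx":0,"wy":0,"wz":-0.0487,"dx":0.079,"dy":-0.076,"dz":-0.04,"hand":0},{"wx":0,"wy":0,"wz":-0.0487,"dx":0.079,"dy":-0.076,"dz":-0.04,"hand":0},{"wx":0,"wy":0,"wz":-0.0487,"dx":0.079,"dy":-0.076,"dz":-0.04,"hand":0}]' 20
python3 -m jog '[{"wx":0,"wy":0,"wz":-0.0487,"dx":0.079,"dy":-0.076,"dz":-0.04,"hand":0},{"wx":0,"wy":0,"wz":-0.0487,"dx":0.079,"dy":-0.076,"dz":-0.04,"hand":0},{"wx":0,"wy":0,"wz":-0.0487,"dx":0.079,"dy":-0.076,"dz":-0.04,"hand":0},{"wx":0,"wy":0,"wz":-0.0487,"dx":0.079,"dy":-0.076,"dz":-0.04,"hand":0},{"wx":0,"wy":0,"wz":-0.0487,"dx":0.079,"dy":-0.076,"dz":-0.04,"hand":0}]' 20
python3 -m jog '[{"wx":0,"wy":0,"wz":0,"dx":0,"dy":0,"dz":0,"hand":0.3},{"wx":0,"wy":0,"wz":0,"dx":0,"dy":0,"dz":0,"hand":0.3}]'
```

```text
clock: 1.98
tool_pos: [0.3973, 0.4009, 0.1635]
eef_rot: [0.61, 0.792, 0.0, 0.0]
contact_force: [1.3, 0.2, 0.2]
opening: 1.001
finger_force: 0.0
clock: 2.4
tool_pos: [0.4961, 0.306, 0.1134]
eef_rot: [0.783, 0.621, 0.0, -0.0]
contact_force: [-0.4, 1.1, -0.2]
opening: 1.002
finger_force: 0.0
clock: 2.57
tool_pos: [0.4962, 0.3049, 0.1132]
eef_rot: [0.783, 0.622, -0.0, 0.001]
contact_force: [-0.4, -0.4, -0.2]
opening: 0.873
finger_force: 0.0
```

```bash
python3 -m jog '[{"wx":0,"wy":0,"wz":0,"dx":-0.003,"dy":0,"dz":-0.09,"hand":0.3},{"wx":0,"wy":0,"wz":0,"dx":0,"dy":0,"dz":-0.09,"hand":0.3},{"wx":0,"wy":0,"wz":0,"dx":0,"dy":0,"dz":-0.09,"hand":0.3},{"wx":0,"wy":0,"wz":0,"dx":0,"dy":0,"dz":-0.08,"hand":0.3},{"wx":0,"wy":0,"wz":0,"dx":0,"dy":0,"dz":-0.044,"hand":0.3}]'
python3 -m jog '[{"wx":0,"wy":0,"wz":0,"dx":0,"dy":0,"dz":0,"hand":1},{"wx":0,"wy":0,"wz":0,"dx":0,"dy":0,"dz":0,"hand":1},{"wx":0,"wy":0,"wz":0,"dx":0,"dy":0,"dz":0,"hand":1},{"wx":0,"wy":0,"wz":0,"dx":0,"dy":0,"dz":0,"hand":1},{"wx":0,"wy":0,"wz":0,"dx":0,"dy":0,"dz":0,"hand":1}]' 30
python3 -m jog '[{"wx":0,"wy":0,"wz":0,"dx":0,"dy":0,"dz":0,"hand":1},{"wx":0,"wy":0,"wz":0,"dx":0,"dy":0,"dz":0,"hand":1},{"wx":0,"wy":0,"wz":0,"dx":0,"dy":0,"dz":0,"hand":1},{"wx":0,"wy":0,"wz":0,"dx":0,"dy":0,"dz":0,"hand":1},{"wx":0,"wy":0,"wz":0,"dx":0,"dy":0,"dz":0,"hand":1}]' 30
```

```text
clock: 2.98
tool_pos: [0.4924, 0.3082, 0.0136]
eef_rot: [0.781, 0.625, -0.001, -0.001]
contact_force: [0.6, -0.1, 0.3]
opening: 0.699
finger_force: 0.0
clock: 3.4
tool_pos: [0.4951, 0.3072, 0.0164]
eef_rot: [0.782, 0.623, 0.001, 0.0]
contact_force: [-0.2, -0.5, 0.6]
opening: 0.344
finger_force: 0.0
clock: 3.82
tool_pos: [0.4949, 0.3069, 0.0158]
eef_rot: [0.782, 0.623, 0.001, 0.0]
contact_force: [0.1, -0.4, 6.3]
opening: 0.181
finger_force: 30.0
```

```bash
python3 -m jog '[{"wx":0,"wy":0,"wz":0,"dx":0,"dy":0,"dz":0.03,"hand":1},{"wx":0,"wy":0,"wz":0,"dx":0,"dy":0,"dz":0.08,"hand":1},{"wx":0,"wy":0,"wz":0,"dx":0,"dy":0,"dz":0.09,"hand":1},{"wx":0,"wy":0,"wz":0,"dx":0,"dy":0,"dz":0.09,"hand":1},{"wx":0,"wy":0,"wz":0,"dx":0,"dy":0,"dz":0.06,"hand":1}]'
python3 - <<'E'
from h import *
s=r.get_state();print(s["tool_pos"],s["contact_force"],s["opening"],s["finger_force"])
ms={}
for n,u in(("scene",(390,205)),("top",(248,235))):
    r.snapshot(n)
    for d in r.masks_of(n,"lid"): print(n,round(d["p"],2),np.round(d["bbox"]))
E
```

```text
clock: 4.23
tool_pos: [0.4945, 0.3068, 0.1046]
eef_rot: [0.782, 0.623, 0.0, 0.0]
contact_force: [0.3, -0.3, -1.5]
opening: 0.178
finger_force: 30.0
[0.49451801 0.30679012 0.10456333] [ 0.29479258 -0.25135406 -1.45450588] 0.17782224080172163 29.999298616312444
scene 0.82 [305. 177. 359. 206.]
scene 0.75 [357. 186. 422. 221.]
scene 0.7 [439. 185. 493. 218.]
scene 0.59 [359. 284. 428. 341.]
top 0.87 [122. 194. 188. 261.]
top 0.69 [247. 217. 282. 271.]
top 0.64 [252. 289. 306. 348.]
```

```bash
python3 -m jog '[{"wx":0,"wy":0,"wz":0.0095,"dx":0.024,"dy":-0.07,"dz":0,"hand":1},{"wx":0,"wy":0,"wz":0.0095,"dx":0.024,"dy":-0.11,"dz":0,"hand":1},{"wx":0,"wy":0,"wz":0.0095,"dx":0.024,"dy":-0.11,"dz":0,"hand":1},{"wx":0,"wy":0,"wz":0.0095,"dx":0.024,"dy":-0.11,"dz":0,"hand":1},{"wx":0,"wy":0,"wz":0.0095,"dx":0.024,"dy":-0.11,"dz":0,"hand":1}]'
python3 -m jog '[{"wx":0,"wy":0,"wz":0.0095,"dx":0.024,"dy":-0.11,"dz":0,"hand":1},{"wx":0,"wy":0,"wz":0.0095,"dx":0.024,"dy":-0.11,"dz":0,"hand":1},{"wx":0,"wy":0,"wz":0.0095,"dx":0.024,"dy":-0.11,"dz":0,"hand":1},{"wx":0,"wy":0,"wz":0.0095,"dx":0.024,"dy":-0.11,"dz":0,"hand":1},{"wx":0,"wy":0,"wz":0.0095,"dx":0.024,"dy":-0.11,"dz":0,"hand":1}]'
python3 -m jog '[{"wx":0,"wy":0,"wz":0.0095,"dx":0.024,"dy":-0.1,"dz":0,"hand":1},{"wx":0,"wy":0,"wz":0.0095,"dx":0.024,"dy":-0.1,"dz":0,"hand":1},{"wx":0,"wy":0,"wz":0,"dx":0,"dy":0,"dz":0,"hand":1},{"wx":0,"wy":0,"wz":0,"dx":0,"dy":0,"dz":0,"hand":1}]'
python3 - <<'E'
from h import *
s=r.get_state();print(s["tool_pos"],s["eef_rot"])
# tray edges, from the picture before the move
im=cv2.imread("pics/scene0.png");cv2.imwrite("pics/tray.png",cv2.resize(im[240:345,210:360],(800,560),interpolation=cv2.INTER_CUBIC))
a=r.snapshot("scene")[:,:,::-1];t=r.snapshot("top")[:,:,::-1]
o=np.vstack([cv2.resize(a[190:340,210:410],(400,300),interpolation=cv2.INTER_CUBIC),cv2.resize(t[150:262,310:460],(400,300),interpolation=cv2.INTER_CUBIC)])
tt=cv2.imread("pics/top0.png")[182:258,332:404]
o=np.hstack([o,cv2.resize(tt,(400,422),interpolation=cv2.INTER_CUBIC) if 0 else np.vstack([cv2.resize(tt,(400,422),interpolation=cv2.INTER_CUBIC),np.zeros((178,400,3),np.uint8)])])
cv2.imwrite("pics/over.png",o)
E
```

```text
clock: 4.85
tool_pos: [0.5233, 0.1777, 0.1011]
eef_rot: [0.751, 0.66, -0.002, -0.001]
contact_force: [-0.0, -0.2, -1.8]
opening: 0.174
finger_force: 30.0
clock: 5.27
tool_pos: [0.5533, 0.0403, 0.1011]
eef_rot: [0.719, 0.695, -0.001, -0.001]
contact_force: [0.3, 0.1, -1.8]
opening: 0.181
finger_force: 30.0
clock: 5.6
tool_pos: [0.5654, -0.0104, 0.1013]
eef_rot: [0.707, 0.707, -0.001, -0.001]
contact_force: [-1.8, 0.2, -1.3]
opening: 0.184
finger_force: 30.0
[ 0.56543639 -0.01036496  0.10125383] [ 0.70746395  0.70674808 -0.00118709 -0.00070793]
```

View pics/over.png

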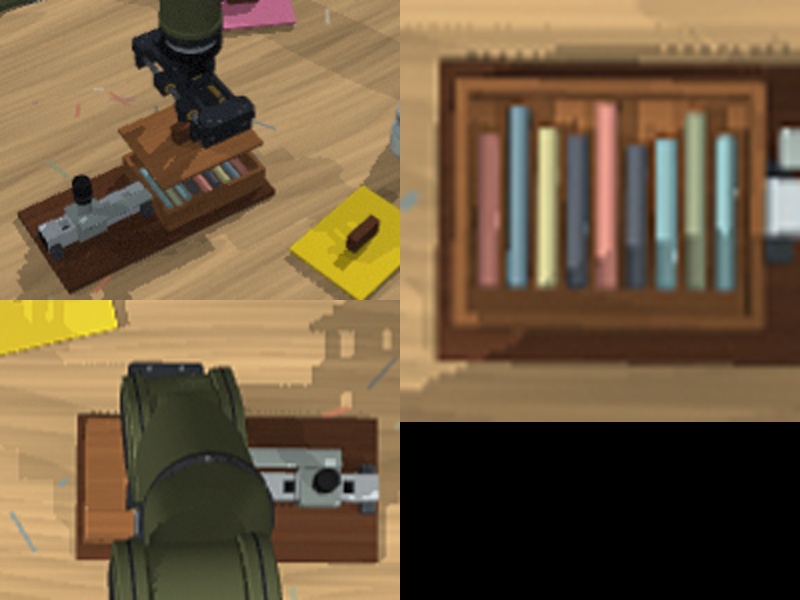

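Run:
```python
from h import *
k=72/400
for u in((453,78),(767,78),(767,328),(453,328),(610,203)):
    print(ray("top",((u[0]-400+.5)*k-.5+332,(u[1]+.5)*k-.5+182),.044).round(4))
m=best("scene","lid",(308,265))
for d in r.masks_of("scene","lid"): print(round(d["p"],2),np.round(d["bbox"]))
s=r.get_state();tz=s["tool_pos"]
print("proj lid corners",proj("scene",place(LID[0],(tz[0],tz[1]-.0015,0),tz[2]-.0158)).round(1)[[1,3,5,7]])
```

```text
[0.6266 0.0668 0.044 ]
[ 0.6288 -0.0856  0.044 ]
[ 0.5071 -0.0863  0.044 ]
[0.5049 0.065  0.044 ]
[ 0.5667 -0.01    0.044 ]
0.92 [320. 176. 358. 206.]
0.85 [438. 181. 494. 216.]
0.69 [358. 283. 428. 338.]
0.58 [270. 243. 344. 287.]
proj lid corners [[270.3 253.1]
 [319.2 231.9]
 [293.5 282.7]
 [343.7 259.4]]
```

View pics/tray.png

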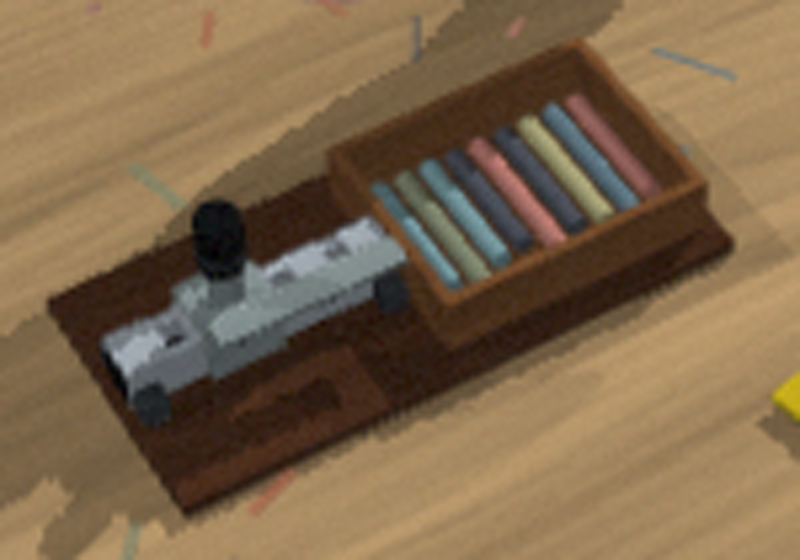

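Run:
```python
from h import *
k=150/800
P=np.array([ray("scene",((u+.5)*k-.5+210,(v+.5)*k-.5+240),.044) for u,v in((330,152),(583,40),(706,183),(455,302))])
print(P.round(4),P.mean(0).round(4)); Q=lambda a,b:np.arctan2(*(P[b]-P[a])[:2])
print("yaw",-Q(0,1),-Q(3,2))
```

```text
[[ 0.5095 -0.0849  0.044 ]
 [ 0.5101  0.0637  0.044 ]
 [ 0.6264  0.0632  0.044 ]
 [ 0.6262 -0.0808  0.044 ]] [ 0.5681 -0.0097  0.044 ]
yaw -0.003933306127310644 -0.0012030125642506827
```

```bash
python3 -m jog '[{"wx":0,"wy":0,"wz":0,"dx":0.0076,"dy":0.0084,"dz":0,"hand":1},{"wx":0,"wy":0,"wz":0,"dx":0,"dy":0,"dz":-0.06,"hand":1},{"wx":0,"wy":0,"wz":0,"dx":0,"dy":0,"dz":-0.06,"hand":1},{"wx":0,"wy":0,"wz":0,"dx":0,"dy":0,"dz":-0.02,"hand":1},{"wx":0,"wy":0,"wz":0,"dx":0,"dy":0,"dz":0,"hand":1}]'
python3 -m jog '[{"wx":0,"wy":0,"wz":0,"dx":0,"dy":0,"dz":-0.01,"hand":1},{"wx":0,"wy":0,"wz":0,"dx":0,"dy":0,"dz":-0.01,"hand":1},{"wx":0,"wy":0,"wz":0,"dx":0,"dy":0,"dz":-0.006,"hand":1},{"wx":0,"wy":0,"wz":0,"dx":0,"dy":0,"dz":0,"hand":1}]'
```

```text
clock: 6.22
tool_pos: [0.5673, -0.0052, 0.0666]
eef_rot: [0.706, 0.709, -0.001, -0.001]
contact_force: [0.3, -0.6, -0.4]
opening: 0.182
finger_force: 30.0
clock: 6.55
tool_pos: [0.5684, -0.0062, 0.0614]
eef_rot: [0.706, 0.708, 0.0, 0.0]
contact_force: [-0.0, -0.4, -1.2]
opening: 0.177
finger_force: 30.0
```

```bash
python3 -m jog '[{"wx":0,"wy":0,"wz":0,"dx":-0.002,"dy":-0.008,"dz":0,"hand":1},{"wx":0,"wy":0,"wz":0,"dx":0,"dy":0,"dz":0,"hand":1},{"wx":0,"wy":0,"wz":0,"dx":0,"dy":0,"dz":0,"hand":1}]'
python3 -m jog '[{"wx":0,"wy":0,"wz":0,"dx":0,"dy":0,"dz":-0.006,"hand":1},{"wx":0,"wy":0,"wz":0,"dx":0,"dy":0,"dz":-0.006,"hand":1},{"wx":0,"wy":0,"wz":0,"dx":0,"dy":0,"dz":0,"hand":1}]'
```

```text
clock: 6.8
tool_pos: [0.5679, -0.0085, 0.0615]
eef_rot: [0.706, 0.708, 0.0, 0.0]
contact_force: [-0.7, 0.3, -0.1]
opening: 0.18
finger_force: 30.0
clock: 7.05
tool_pos: [0.5676, -0.0081, 0.0579]
eef_rot: [0.706, 0.708, -0.0, -0.0]
contact_force: [0.3, 0.4, -1.4]
opening: 0.183
finger_force: 30.0
```

```bash
python3 -m jog '[{"wx":0,"wy":0,"wz":0,"dx":0,"dy":0,"dz":-0.006,"hand":1},{"wx":0,"wy":0,"wz":0,"dx":0,"dy":0,"dz":-0.006,"hand":1},{"wx":0,"wy":0,"wz":0,"dx":0,"dy":0,"dz":0,"hand":1}]'
python3 -m jog '[{"wx":0,"wy":0,"wz":0,"dx":0,"dy":0,"dz":-0.004,"hand":1},{"wx":0,"wy":0,"wz":0,"dx":0,"dy":0,"dz":0,"hand":1},{"wx":0,"wy":0,"wz":0,"dx":0,"dy":0,"dz":0,"hand":1}]'
```

```text
clock: 7.3
tool_pos: [0.5677, -0.0082, 0.0549]
eef_rot: [0.706, 0.708, -0.0, -0.0]
contact_force: [0.4, 0.8, -1.4]
opening: 0.178
finger_force: 30.0
clock: 7.55
tool_pos: [0.5678, -0.0082, 0.0548]
eef_rot: [0.706, 0.708, 0.0, 0.0]
contact_force: [-1.5, -0.6, 5.2]
opening: 0.179
finger_force: 30.0
```

```bash
python3 -m jog '[{"wx":0,"wy":0,"wz":0,"dx":0,"dy":0,"dz":0,"hand":0.5},{"wx":0,"wy":0,"wz":0,"dx":0,"dy":0,"dz":0,"hand":0.5},{"wx":0,"wy":0,"wz":0,"dx":0,"dy":0,"dz":0,"hand":0.4},{"wx":0,"wy":0,"wz":0,"dx":0,"dy":0,"dz":0,"hand":0.4},{"wx":0,"wy":0,"wz":0,"dx":0,"dy":0,"dz":0,"hand":0.4}]'
python3 -m jog '[{"wx":0,"wy":0,"wz":0,"dx":0,"dy":0,"dz":0.03,"hand":0.4},{"wx":0,"wy":0,"wz":0,"dx":0,"dy":0,"dz":0.07,"hand":0.4},{"wx":0,"wy":0,"wz":0,"dx":0,"dy":0,"dz":0.09,"hand":0.4},{"wx":0,"wy":0,"wz":0,"dx":0,"dy":0,"dz":0.09,"hand":0.4},{"wx":0,"wy":0,"wz":0,"dx":0,"dy":0,"dz":0.04,"hand":0.4}]'
python3 - <<'E'
from h import *
a=r.snapshot("scene")[:,:,::-1];t=r.snapshot("top")[:,:,::-1]
cv2.imwrite("pics/s2.png",a);cv2.imwrite("pics/t2.png",t)
o=np.hstack([cv2.resize(a[225:345,205:365],(800,600),interpolation=cv2.INTER_CUBIC)])
cv2.imwrite("pics/seat.png",o)
for n in C:print(n,[(round(d["p"],2),np.round(d["bbox"]).astype(int).tolist()) for d in r.search_frame(n,"lid")])
print("pred seated lid plate corners",proj("scene",place(LID[0],(.5675,-.0097,0),.039)).round(1)[[1,3,5,7]].tolist())
print("pred knob top/bottom",proj("scene",[[.567,-.1715,.104],[.567,-.1715,.07]]),proj("top",[[.567,-.1715,.104]]))
E
```

```text
clock: 7.97
tool_pos: [0.5678, -0.0082, 0.0541]
eef_rot: [0.706, 0.708, 0.0, -0.0]
contact_force: [-0.2, -0.9, -1.0]
opening: 0.533
finger_force: 0.0
clock: 8.38
tool_pos: [0.5692, -0.0083, 0.1371]
eef_rot: [0.706, 0.708, 0.001, 0.001]
contact_force: [-0.4, -0.9, 0.7]
opening: 0.599
finger_force: 0.0
scene [(0.93, [437, 180, 493, 218]), (0.83, [319, 176, 358, 206]), (0.74, [276, 253, 343, 299]), (0.72, [358, 282, 426, 340])]
top [(0.82, [291, 116, 353, 170]), (0.76, [344, 194, 360, 240]), (0.73, [502, 198, 520, 218]), (0.72, [240, 290, 308, 352]), (0.68, [425, 211, 439, 222]), (0.58, [125, 190, 187, 264])]
pred seated lid plate corners [[271.0, 266.1], [318.9, 244.8], [293.8, 295.7], [342.9, 272.3]]
pred knob top/bottom [[250.55644321 280.10841406]
 [251.67993231 288.9680815 ]] [[432.87405704 216.28159588]]
```

View pics/seat.png

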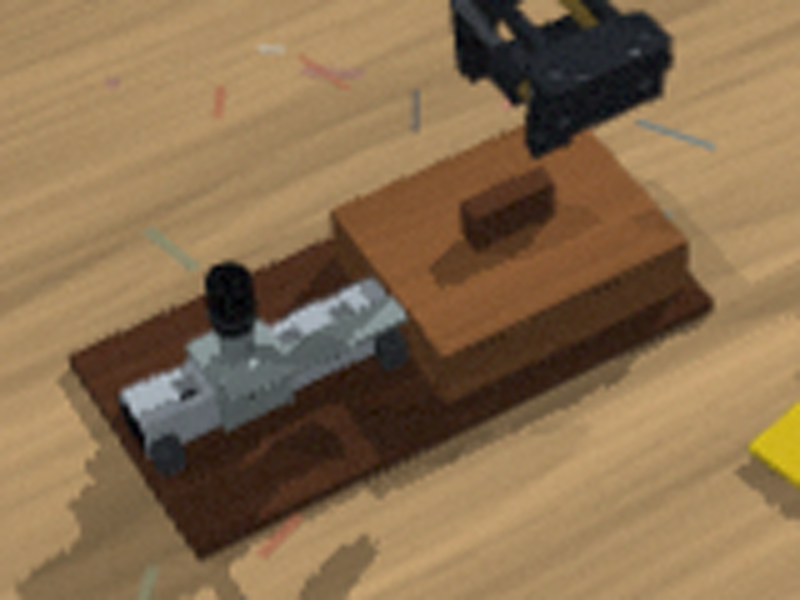

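The lid is flush on the rim: left corner at (271,267), predicted (271,266). The knob shows at (251,280) scene, as predicted. Going to the knob.

```bash
python3 -m jog '[{"wx":0,"wy":0,"wz":0,"dx":-0.006,"dy":-0.11,"dz":0,"hand":0.4},{"wx":0,"wy":0,"wz":0,"dx":0,"dy":-0.15,"dz":0,"hand":0.4},{"wx":0,"wy":0,"wz":0,"dx":0,"dy":-0.15,"dz":0,"hand":0.4},{"wx":0,"wy":0,"wz":0,"dx":0,"dy":-0.15,"dz":0,"hand":0.4},{"wx":0,"wy":0,"wz":0,"dx":0,"dy":-0.09,"dz":0,"hand":0.4}]'
python3 -m jog '[{"wx":0,"wy":0,"wz":0,"dx":0,"dy":0,"dz":0,"hand":0.4},{"wx":0,"wy":0,"wz":0,"dx":0,"dy":0,"dz":0,"hand":0.4}]'
```

```text
clock: 9.0
tool_pos: [0.5644, -0.176, 0.1325]
eef_rot: [0.708, 0.707, -0.002, -0.0]
contact_force: [-0.2, -1.0, 0.4]
opening: 0.602
finger_force: 0.0
clock: 9.17
tool_pos: [0.565, -0.1723, 0.1326]
eef_rot: [0.707, 0.707, -0.001, -0.001]
contact_force: [-0.0, 0.6, -1.0]
opening: 0.601
finger_force: 0.0
```

```bash
python3 -m jog '[{"wx":0,"wy":0,"wz":0,"dx":0.004,"dy":0.004,"dz":-0.06,"hand":0.4},{"wx":0,"wy":0,"wz":0,"dx":0,"dy":0,"dz":-0.08,"hand":0.4},{"wx":0,"wy":0,"wz":0,"dx":0,"dy":0,"dz":-0.07,"hand":0.4},{"wx":0,"wy":0,"wz":0,"dx":0,"dy":0,"dz":-0.036,"hand":0.4},{"wx":0,"wy":0,"wz":0,"dx":0,"dy":0,"dz":0,"hand":0.4}]'
python3 -m jog '[{"wx":0,"wy":0,"wz":0,"dx":0,"dy":0,"dz":0,"hand":0.65},{"wx":0,"wy":0,"wz":0,"dx":0,"dy":0,"dz":0,"hand":0.65},{"wx":0,"wy":0,"wz":0,"dx":0,"dy":0,"dz":0,"hand":1},{"wx":0,"wy":0,"wz":0,"dx":0,"dy":0,"dz":0,"hand":1},{"wx":0,"wy":0,"wz":0,"dx":0,"dy":0,"dz":0,"hand":1}]' 30
```

```text
clock: 9.58
tool_pos: [0.5657, -0.1671, 0.0701]
eef_rot: [0.705, 0.709, -0.001, -0.003]
contact_force: [0.3, 0.5, -0.0]
opening: 0.601
finger_force: 0.0
clock: 10.0
tool_pos: [0.567, -0.1698, 0.0735]
eef_rot: [0.706, 0.708, -0.0, -0.0]
contact_force: [-0.3, -0.4, 5.5]
opening: 0.264
finger_force: 30.0
```

```bash
python3 -m jog '[{"wx":0,"wy":0,"wz":0,"dx":0,"dy":0,"dz":0,"hand":1},{"wx":0,"wy":0,"wz":0,"dx":0,"dy":0,"dz":0,"hand":1},{"wx":0,"wy":0,"wz":0,"dx":0,"dy":0,"dz":0,"hand":1}]' 30
```

```text
clock: 10.25
tool_pos: [0.5671, -0.1698, 0.0735]
eef_rot: [0.706, 0.708, -0.0, 0.0]
contact_force: [-2.6, 1.0, 5.4]
opening: 0.263
finger_force: 30.0
```

```bash
python3 -m jog '[{"wx":0,"wy":0,"wz":0,"dx":0,"dy":0,"dz":0.015,"hand":1},{"wx":0,"wy":0,"wz":0,"dx":0,"dy":0,"dz":0.02,"hand":1},{"wx":0,"wy":0,"wz":0,"dx":0,"dy":0,"dz":0.02,"hand":1},{"wx":0,"wy":0,"wz":0,"dx":0,"dy":0,"dz":0,"hand":1}]' 35
```

```text
clock: 10.58
tool_pos: [0.567, -0.1698, 0.0868]
eef_rot: [0.706, 0.708, -0.0, -0.0]
contact_force: [0.1, -0.3, -7.7]
opening: 0.262
finger_force: 35.0
```

```bash
python3 -m jog '[{"wx":0,"wy":0,"wz":0,"dx":0,"dy":0.02,"dz":0,"hand":1},{"wx":0,"wy":0,"wz":0,"dx":0,"dy":0.035,"dz":0,"hand":1},{"wx":0,"wy":0,"wz":0,"dx":0,"dy":0.035,"dz":0,"hand":1},{"wx":0,"wy":0,"wz":0,"dx":0,"dy":0.025,"dz":0,"hand":1},{"wx":0,"wy":0,"wz":0,"dx":0,"dy":0,"dz":0,"hand":1}]'
python3 -m jog '[{"wx":0,"wy":0,"wz":0,"dx":0,"dy":0,"dz":0,"hand":1},{"wx":0,"wy":0,"wz":0,"dx":0,"dy":0,"dz":0,"hand":1}]'
```

```text
clock: 11.0
tool_pos: [0.5669, -0.1375, 0.0861]
eef_rot: [0.705, 0.709, 0.0, -0.001]
contact_force: [0.4, 1.8, -8.2]
opening: 0.261
finger_force: 35.0
clock: 11.17
tool_pos: [0.5669, -0.139, 0.0862]
eef_rot: [0.705, 0.709, 0.0, -0.001]
contact_force: [0.2, 0.9, -8.6]
opening: 0.26
finger_force: 35.0
```

```bash
python3 -m jog '[{"wx":0,"wy":0,"wz":0,"dx":0,"dy":-0.003,"dz":0,"hand":1},{"wx":0,"wy":0,"wz":0,"dx":0,"dy":0,"dz":-0.014,"hand":1},{"wx":0,"wy":0,"wz":0,"dx":0,"dy":0,"dz":-0.012,"hand":1},{"wx":0,"wy":0,"wz":0,"dx":0,"dy":0,"dz":-0.004,"hand":1},{"wx":0,"wy":0,"wz":0,"dx":0,"dy":0,"dz":0,"hand":1}]'
```

```text
clock: 11.58
tool_pos: [0.567, -0.1415, 0.0785]
eef_rot: [0.706, 0.708, -0.0, -0.0]
contact_force: [-1.0, 2.4, -9.3]
opening: 0.264
finger_force: 35.0
```

```bash
python3 -m jog '[{"wx":0,"wy":0,"wz":0,"dx":0,"dy":0.005,"dz":-0.008,"hand":1},{"wx":0,"wy":0,"wz":0,"dx":0,"dy":0,"dz":-0.01,"hand":1},{"wx":0,"wy":0,"wz":0,"dx":0,"dy":0,"dz":-0.004,"hand":1},{"wx":0,"wy":0,"wz":0,"dx":0,"dy":0,"dz":0,"hand":1}]'
python3 -m jog '[{"wx":0,"wy":0,"wz":0,"dx":0,"dy":0,"dz":0,"hand":1},{"wx":0,"wy":0,"wz":0,"dx":0,"dy":0,"dz":0,"hand":1}]'
```

```text
clock: 11.92
tool_pos: [0.567, -0.141, 0.0737]
eef_rot: [0.706, 0.708, -0.0, 0.0]
contact_force: [-3.4, 0.7, -3.0]
opening: 0.262
finger_force: 35.0
clock: 12.08
tool_pos: [0.567, -0.141, 0.0736]
eef_rot: [0.706, 0.708, -0.0, 0.0]
contact_force: [-2.4, 0.2, -3.0]
opening: 0.266
finger_force: 35.0
```

```bash
python3 -m jog '[{"wx":0,"wy":0,"wz":0,"dx":0,"dy":0,"dz":-0.006,"hand":1},{"wx":0,"wy":0,"wz":0,"dx":0,"dy":0,"dz":-0.004,"hand":1},{"wx":0,"wy":0,"wz":0,"dx":0,"dy":0,"dz":0,"hand":1},{"wx":0,"wy":0,"wz":0,"dx":0,"dy":0,"dz":0,"hand":1}]'
python3 - <<'E'
from h import *
s=r.get_state();print(s["tool_pos"],s["contact_force"])
a=r.snapshot("scene")[:,:,::-1]
cv2.imwrite("pics/end.png",cv2.resize(a[225:345,205:365],(800,600),interpolation=cv2.INTER_CUBIC))
for y in(-.060,-.030):print(y,proj("scene",[[.567+.026,-.0814+y+.081,.059]]),(proj("scene",[[.567+.026,-.0814+y+.081,.059]])-[205,225])*5)
E
```

```text
clock: 12.42
tool_pos: [0.5671, -0.141, 0.0733]
eef_rot: [0.706, 0.708, -0.0, 0.0]
contact_force: [-7.0, 0.6, 16.8]
opening: 0.26
finger_force: 35.0
[ 0.56713243 -0.14100194  0.07333295] [-7.03437301  0.62443047 16.75841471]
-0.06 [[295.05751442 280.80798881]] [[450.28757212 279.03994403]]
-0.03 [[305.02830869 276.18398859]] [[500.14154347 255.91994296]]
```

View pics/end.png

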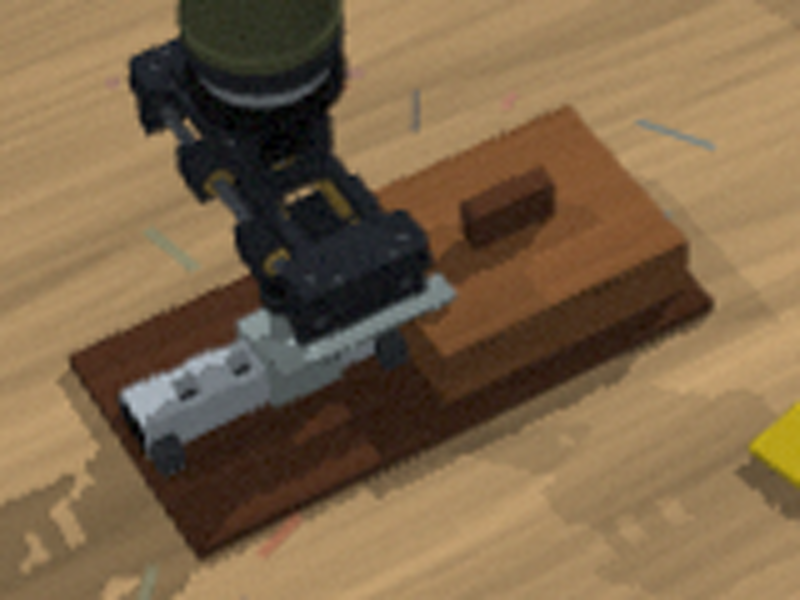

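The bar tip is at crop (448,285), against (450,279) predicted for the next hole. It reaches over the lid, two empty holes show behind the sleeve, and the pin is firmly bottomed at its starting height. Handing in.

```bash
python3 -c "
from plant import r
print(r.finish_job())"
```

```text
the job is handed in; nothing more can be done
None
```

The wooden lid is seated on the tray and released, the section is at the next hole with its keeper bar over the lid, and the fingers still grip the knob and hold the pin fully down; I handed the job in at about 12.5 s, and no verdict came back.

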